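# Flip the tag of the finished tart

## Robot

A 6-joint arm with a two-finger parallel gripper is mounted at the origin on the work surface. World frame = base frame: x ahead of the robot, y to its left, z up, the work surface at z = 0. Lengths are in mm, angles in rad, forces in N, time in s.
With the tool pointing down it reaches from about 375 to 975 mm from the base axis. Payload 3.8 kg.
Tool frame: the origin (TCP) lies midway between the tips of the shut fingers; the grasp point (between the pads) lies grip_point_offset behind it (grip_point_offset is the distance from the TCP to the grasp point, in mm); z points along the fingers, y is the line along which they close (so a half turn about z gives the same grasp; the last joint's range is limited). The gripper opens to 88 mm and grips with 3 to 60 N. Pads are 18 mm wide; open, the fingers measure 123 mm over their backs; the gripper's body (75 mm by 187 mm) begins 45 mm behind the grasp point.
Start: joints at [1.209, 0.264, 1.604, -0, 1.274, -0.037], TCP at [215.403, 639.703, 238.706] pointing down, gripper open.
Joint ranges: [-2.63, 2.63], [-0.94, 2.18], [0.31, 2.57], [-1.31, 4.45], [0, 2.66], [-2.55, 2.55]. Speed limits (rad/s): [2.57, 2.57, 3.14, 3.14, 3.14, 3.14].

## Interface

Orientations are given as a rotation vector (axis times angle).
In Python, from rig import * gives the robot as it stands. The module is installed in compiled form; this text tells all that it offers.
- The arm moves only by the tool step_arm, never from a script. Its argument "plan" is a list of rows, each a list of 7 numbers: the turn, a rotation vector about the tool's x, y, z in degrees, then the shift along the tool's x, y, z in mm, then the closure, from 0 (fully open) to 1 (shut). A call has 1 to 8 rows; each row is the pose to reach, as a shift and turn from the pose commanded when the call began, along the tool's axes at that moment; what a row does not reach only later rows make up. A row lasts 1/8 s, in which the tool goes at most 62.5 mm and 10.7 degrees, less where a joint would pass 70% of its speed; a pose out of reach is approached as far as the arm can. A call with a gripper value outside its range is refused whole. The fingers move at their own pace and stop on an object; "grip_force" is the grip in N (left out, the last holds). Time passes only in rows, so rows that repeat a pose let the fingers close. It gives the time, the measured TCP pose, the force, the opening and the grip force at its end, in the units of the state.
- state(): the state, without advancing time (a new reading comes with each control period).
- grab_frame(name): name is "side" or "top" or "wrist"; returns a dict with "img" (480x640x3 uint8, blue, green, red), "range_z" (480x640 float32, mm along the optical axis (not along the pixel's ray), 0 where there is no reading), "camera_matrix" (3x3 intrinsics, pixels), "xyz" and "attitude" of the camera in the world; the wrist camera has in their place "tool_from_camera" (4x4, takes a point from camera to tool coordinates, whose origin is the TCP and whose axes are the flange's). Camera axes: x right, y down, z forward; pixel columns grow to the right and rows downward; lengths in mm; the calibration is good to about 2 mm. A picture is of the moment at which its call begins: read the wrist's pose just before it.
- hand_in(): hands the job in; it is judged then, once.
The state is a dict: "t": time; "q": joint angles; "dq": joint speeds; "joint_torque": joint torques, N m; "tcp_pos": TCP position; "tcp_rot": TCP orientation; "wrist_force": force on the tool from outside, world axes, zero at the start; "wrist_torque": the same for the moment, N m; "gripper_width": opening from 0.0 (shut) to 1.0 (fully open); "finger_force": force on a finger pad.
Only numpy, scipy, OpenCV 4.12 (cv2) and the standard library are available. Lean on these libraries where they do the work, as an engineer would, in place of code of your own. Each camera call takes 0.05 s, during which the arm holds its last target. There are 200 camera calls.

## Task

One of the three tarts on the tray is finished: its whole top is covered with meringue rosettes. Push the flip tag that stands in front of that tart up by its finger tab and right over its hinge, gently and without gripping it, until it lies flat on the far side and shows the tick instead of the ring. Its stand stays standing where it is; leave the other two tags, the tarts and everything else alone and pick nothing up.

Things in the scene. Friction and masses are not known exactly. Their poses are not given: they have to be found in the camera images.
- tray: Aluminium display tray, fixed, 150 mm deep (its x) by 600 mm wide (its y), rim 18 mm high, lying across the view beyond the tags. Origin: centre of underside. The tarts stand on it in a row, at tray y about +175 (left), 0 and -175 mm (right); one tag stands before each, at the same y to within 15 mm, about 180 mm nearer the robot.
- tart_full: The finished lemon tart: 132 mm across, 28 mm crust, its whole top covered with pointed meringue rosettes (19 of them, tops at 48 mm). Origin: centre of its underside. Stands in the left, middle or right place on the tray.
- tart_half: A tart of the same size with rosettes on one half only, so not finished. Origin: centre of its underside.
- tart_bare: A tart of the same size with a bare, flat lemon top, no rosettes. Origin: centre of its underside.
- stand1: Foot of the left (+y) flip tag, loose, about 0.85 kg: steel plate 140 (x) x 90 (y) x 8 mm. Origin: centre of its underside; +x points away from the robot, to the tray (turned up to 0.4 rad). Hinge axis along y, 60 mm above the origin, between two 22 mm long cheeks, 86 mm over their outsides, tops at 71 mm. Rest bars 6 mm thick, 62 mm wide stand at x = -43 and +43 mm, tops at 58 mm.
- tag1 (a joint): Angle of the left (+y) tag's plate: 0 = level on the robot's side (-x of the stand), open-ring face up; pi/2 = upright; pi = level on the far side (+x), tick face up; these are its stops. Starts between 0 and 0.2. The hinge is stiff and stays where it is left; 1.5 to 2 N upward at the tab turns it from 0.
- tag1_tab (a point): Point on the finger tab of the left (+y) tag's plate, mid-width and mid-thickness, 70 mm from the hinge axis; moves with the plate. The plate is white, 4 mm thick, centred on the hinge axis: 68 mm wide out to 63 mm from the hinge, then the tab, 36 mm wide, out to 78 mm. Lying level it has 50 mm free below it down to the foot, which ends 8 mm short of the tab's edge.
- stand2: Foot of the middle flip tag, the same as stand1.
- tag2 (a joint): Angle of the middle tag's plate, the same as tag1.
- tag2_tab (a point): Point on the finger tab of the middle tag's plate, the same as tag1_tab.
- stand3: Foot of the right (-y) flip tag, the same as stand1.
- tag3 (a joint): Angle of the right (-y) tag's plate, the same as tag1.
- tag3_tab (a point): Point on the finger tab of the right (-y) tag's plate, the same as tag1_tab.
- nozzle_a: Small steel piping nozzle standing point up, 29 mm wide, 50 mm tall, between the left and middle tags. Leave alone. Origin: centre of underside.
- nozzle_b: Wider-mouthed steel piping nozzle, 29 mm wide, 50 mm tall, between the middle and right tags. Leave alone. Origin: centre of underside.
- knife: Palette knife lying on the left, 320 mm long, black handle 16 mm high. Leave alone. Origin: on its underside, between handle and blade.
- pastry_ring: Steel tart ring, 80 mm wide, 35 mm tall, on the right. Leave alone. Origin: centre of underside.
- tub: Black lidded tub 180 x 120 x 83 mm, far right. Leave alone. Origin: centre of underside.
- bowl: Steel bowl 140 mm wide, 65 mm tall, on the left. Leave alone. Origin: centre of underside.
- timer: Round kitchen timer 66 mm wide, 43 mm tall, on the right. Leave alone. Origin: centre of underside.

How it is judged:
By the outcome, as a careful person would: the job done as asked, in the order asked, and still so for the second after the job is handed in, with the robot touching nothing.
It also fails if it takes over 42 s, if anything falls off the work surface, if the arm or the gripper's body presses on something with over 40 N, if the wrist force passes 120 N, or if a joint passes its speed limit or range.

## Working session

There is one attempt and no reset: what is moved stays moved. The work goes in short steps, Python scripts to look and compute and a tool call to move; the robot and the scene stay as the last step left them, time stands still between calls to the robot, and variables do not carry over. Pictures are saved under pics/ and viewed, at most 10 in all, crops included, and the job is handed in when it is done.

Besides the shell and the picture viewer there is one more tool, called after "Emit:" as a command line: name --pt "numbers of a row" for each row, then --argument value for the rest. step_arm: Moves the arm, as the interface text tells. Its arguments: {"type":"object","properties":{"plan":{"type":"array"},"grip_force":{"type":"number"}},"required":["plan"]}

```bash
mkdir -p pics; cat > h.py <<'E'
from rig import *
import numpy as np, cv2
from scipy.spatial.transform import Rotation as R
def att(a):
    a=np.array(a,float)
    return a if a.shape==(3,3) else R.from_rotvec(a).as_matrix() if a.size==3 else R.from_quat(a).as_matrix()
def cloud(f):
    K=np.array(f["camera_matrix"]);z=f["range_z"];v,u=np.mgrid[:480,:640]
    p=np.stack([(u-K[0,2])/K[0,0]*z,(v-K[1,2])/K[1,1]*z,z],-1)
    w=p@att(f["attitude"]).T+np.array(f["xyz"]); w[z<=0]=np.nan
    return w
E
python3 - <<'E'
from h import *
s=state();print({k:np.round(v,3) for k,v in s.items()})
for n in("top","side"):
    f=grab_frame(n);cv2.imwrite(f"pics/{n}0.png",f["img"]);np.savez(f"{n}0.npz",w=cloud(f),img=f["img"])
    print(n,f["xyz"],f["attitude"],f["camera_matrix"])
E
```

```text
{'t': np.float64(0.0), 'q': array([ 1.209,  0.265,  1.605, -0.   ,  1.274, -0.037]), 'dq': array([-0.001, -0.001,  0.   ,  0.003, -0.001,  0.   ]), 'joint_torque': array([ 1.0000e-03, -5.0209e+01, -3.5689e+01,  7.3000e-02,  2.9000e-02,
       -0.0000e+00]), 'tcp_pos': array([215.147, 639.058, 237.4  ]), 'tcp_rot': array([-5.08e-01, -3.10e+00,  3.00e-03]), 'wrist_force': array([-0.461,  0.363, -0.173]), 'wrist_torque': array([-0.021,  0.032, -0.023]), 'finger_force': np.float64(0.0), 'gripper_width': np.float64(0.997)}
top [ 225.38348568  -11.37052111 1628.83081747] [-2.0690741   2.13816405 -0.23084213] [[609.04134436   0.         316.7773167 ]
 [  0.         609.04134436 240.76705407]
 [  0.           0.           1.        ]]
side [ 481.88140462 -881.00715563  955.49471088] [-2.36854834  0.1642766  -0.0419016 ] [[529.52022863   0.         326.0501599 ]
 [  0.         529.52022863 236.15675002]
 [  0.           0.           1.        ]]
```

View pics/top0.png

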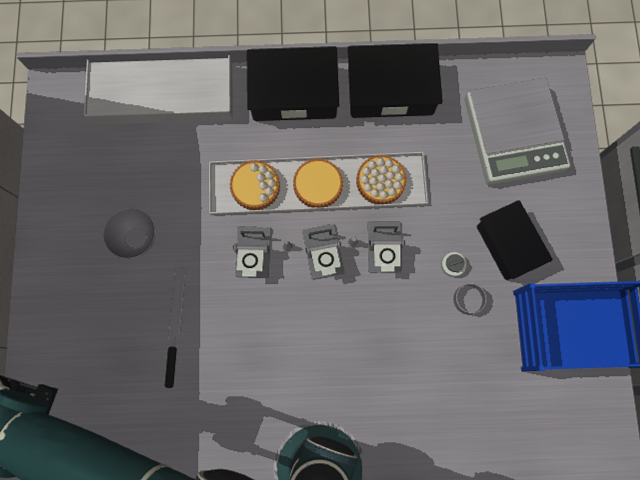

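View pics/side0.png

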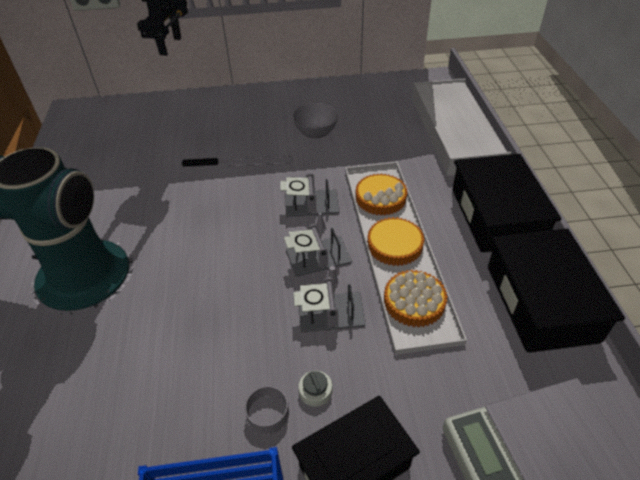

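The finished tart is the right one (top view about (382,180)), the half tart is on the left at (254,184) and the bare one is in the middle at (318,183). So the target is the right tag, tag3, with its plate at about (387,257) in the top view. Next I measure it.

```bash
python3 - <<'E'
from h import *
d=np.load("top0.npz");w=d["w"];img=d["img"]
sl=np.s_[215:280,362:412]
W=w[sl];I=img[sl];g=I.min(-1)
pl=(W[...,2]>50)&(W[...,2]<90)
P=W[pl]
print(len(P),P.min(0),P.max(0))
Z=W[...,2]
for r in range(0,65,3): print(215+r,' '.join(f"{0 if np.isnan(z) else int(z):3d}" for z in Z[r,::3]), '|',' '.join(f"{x:3d}" for x in g[r,::4]))
print(w[257,387],w[272,387],w[225,387],w[180,382], w[400,300])
# white plate
m=(g>140)&pl; 
n,l,s,c=cv2.connectedComponentsWithStats(m.astype(np.uint8));print(s)
k=1+np.argmax(s[1:,4]);Q=W[l==k];print(Q.mean(0),Q.min(0),Q.max(0),cv2.minAreaRect(Q[:,:2].astype(np.float32)))
A=np.c_[Q[:,:2]-Q[:,:2].mean(0),np.ones(len(Q))];print(np.linalg.lstsq(A,Q[:,2],rcond=None)[0])
cv2.imwrite("pics/z.png",cv2.resize(I,None,fx=10,fy=9,interpolation=cv2.INTER_CUBIC)[:,:])
E
```

```text
867 [ 489.17422447 -243.17499014   51.26873008] [ 613.73173439 -150.65322754   76.0004734 ]
215  -6   1  -1  -3  -1   2   0  -1  -1   0   4   4  -1   2   3  -1  -4 | 125 125 122 123 122 123 124 125 126 126 127 126 127
218  -2   0   9  -2   1   3  -2   0   5  -7   0   0   3  -4   0   5   1 | 124 124 125 124 125 126 127 127 131 130 130 131 129
221   0   7   3   2   1   1  -1   0   3   0   0   4   6   3   4   0  -2 | 124 124 110  97  98  98  99  99 100 100 127 128 129
224   2   0  14  13   7   3   3   0  12   7   8   8   5   0   0   1   6 | 125 125 104 105 103 105 105 104 104 103 120 128 130
227   2   5  12  10  52  62  57  59  54  55  55  56  10  -1   2   3  -4 | 126 125 105  73  51  51  51  51  52  94 117 127 127
230   2   1   7   9  24  12   6  11   2   8   7  29   7   0  -5   0   3 | 125 125 103  38 106 106 104 104  56 107 118 127 129
233   3  -2  10  12   9  13  10  12  12  11   8  12  10   0   0  -1   2 | 119 119 103 100  95  76  66  65  74  68  94  95 129
236  -1   5   2   7   6   4   8  12  10   6  14  12  11   1  -2   7   2 | 123 123 101  99 101 103 102 102 103 102  81 118 117

[... 1647 characters left out ...]
 0  -2   1   1  -7   6   1  -2   1  -3   3   0  -6   0  -1   0 | 130 130 130 131 130 130 129 127 128 119  79  81 127
[ 525.16796827 -195.13685277   71.77811384] [ 498.18741587 -201.59770867   -3.1299778 ] [ 627.86076566 -208.36413902    3.29816496] [ 744.26423759 -196.98445431   44.78648639] [169.82148974  43.00892192   1.56068266]
[[   0    0   50   65 2751]
 [  12   29   26   27  413]
 [  20   36   11   10   86]]
[ 529.0491165  -195.22948632   62.50649176] [ 491.80569694 -229.69649651   53.43630441] [ 563.48062023 -161.9169761    73.70077789] ((527.1757202148438, -195.32571411132812), (66.793701171875, 71.27871704101562), 87.91262817382812)
[-1.51845375e-02 -1.16696560e-03  6.25064918e+01]
```

View pics/z.png

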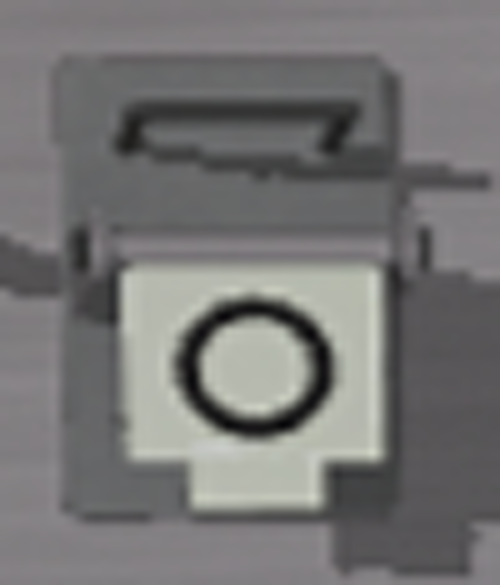

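```bash
cat >> h.py <<'E'
def ray(f,u,v,z):
    K=np.array(f["camera_matrix"]);C=np.array(f["xyz"]);d=att(f["attitude"])@np.array([(u-K[0,2])/K[0,0],(v-K[1,2])/K[1,1],1])
    return C+d*(z-C[2])/d[2]
E
python3 - <<'E'
from h import *
f=grab_frame("top");g=f["img"].min(-1).astype(float)
def cross(arr,thr):  # subpixel crossings
    return [i+(thr-arr[i])/(arr[i+1]-arr[i]) for i in range(len(arr)-1) if (arr[i]-thr)*(arr[i+1]-thr)<0]
pts=[]
for u in range(384,394,2):
    v=cross(g[264:276,u],125);pts.append(ray(f,u,264+v[0],62))
print("tab edge",np.round(pts,1)[:,:2].tolist())
for v in (250,254,258):
    L=cross(g[v,368:380],135);Rr=cross(g[v,395:408],130)
    print("sides",ray(f,368+L[-1],v,62)[:2],ray(f,395+Rr[0],v,62)[:2])
for v in (267,269):
    L=cross(g[v,376:387],135);Rr=cross(g[v,390:402],140); print("tab sides",ray(f,376+L[-1],v,62)[:2],ray(f,390+Rr[0],v,62)[:2])
# corners from crop (crop px/10 or 9)
q=lambda x,y:(362+(x+.5)/10-.5,215+(y+.5)/9-.5)
for n,x,y,z in (("foot far L",60,60,8),("foot far R",392,58,8),("foot nearL",66,513,8),("bar far edge mid",242,102,58),("plate shoulder L",128,462,62),("shoulder R",385,460,62)):
    print(n,np.round(ray(f,*q(x,y),z),1))
w=grab_frame("wrist");print(np.round(w["tool_from_camera"],3)); print([k for k in globals() if 'offset' in k], globals().get('grip_point_offset'))
E
```

```text
tab edge [[489.5, -186.3], [489.4, -191.5], [482.8, -196.3], [482.9, -201.6], [489.6, -207.2]]
sides [ 546.91546583 -162.48675128] [ 544.63530891 -230.75063687]
sides [ 535.77569549 -175.09169166] [ 534.35204607 -217.7624874 ]
sides [ 525.52993025 -161.84098122] [ 523.27541543 -229.49308532]
tab sides [ 501.06359267 -177.86827326] [ 499.93418169 -211.84669202]
tab sides [ 495.77239842 -177.69525873] [ 494.64441968 -211.65004541]
foot far L [ 639.2 -155.1    8. ]
foot far R [ 636.7 -246.1    8. ]
foot nearL [ 499.2 -149.6    8. ]
bar far edge mid [ 612.  -198.3   58. ]
plate shoulder L [ 504.5 -161.9   62. ]
shoulder R [ 502.9 -229.    62. ]
[[ 0.00000e+00 -9.62000e-01 -2.73000e-01  6.98090e+01]
 [ 1.00000e+00  0.00000e+00 -1.00000e-03 -4.30000e-01]
 [ 1.00000e-03 -2.73000e-01  9.62000e-01 -1.48053e+02]
 [ 0.00000e+00  0.00000e+00  0.00000e+00  1.00000e+00]]
['grip_point_offset'] 18.700000000000003
```

```bash
cat >> h.py <<'E'
H=np.array([567.5,-197.3,60]);YAW=-.035
def ori(phi,yaw=YAW):  # tool y = stand -y, tool z tilted phi deg below stand +x
    p=np.radians(phi);y=np.array([0,-1,0]);z=np.array([np.cos(p),0,-np.sin(p)])
    return R.from_euler('z',yaw).as_matrix()@np.c_[np.cross(y,z),y,z]
def sw(x,z): return H+R.from_euler('z',YAW).apply([x,0,z])   # stand frame about hinge -> world
def rows(tg):
    s=state();R0=R.from_rotvec(s["tcp_rot"]).as_matrix();p0=np.array(s["tcp_pos"])
    print("t",round(s["t"],2),"tcp",np.round(p0,1),"F",np.round(s["wrist_force"],1))
    for p,M in tg:
        rv=np.degrees(R.from_matrix(R0.T@M).as_rotvec());d=R0.T@(np.array(p)-p0)
        print(np.round(np.r_[rv,d],1).tolist())
E
python3 - <<'E'
from h import *
rows([([450,200,245],ori(90,1.3)),([450,200,245],ori(90,1.4))])
E
```

```text
t 0.2 tcp [215.3 639.3 237.9] F [-0.4  0.6 -0.6]
[-0.1, 0.1, 86.9, -362.7, -341.4, -6.7]
[-0.1, 0.1, 81.2, -362.7, -341.4, -6.7]
```

Emit:
step_arm --pt "0 0 10 -45 -43 -1 1" --pt "0 0 20 -90 -86 -2 1" --pt "0 0 30 -136 -128 -3 1" --pt "0 0 40 -181 -171 -4 1" --pt "0 0 50 -226 -214 -5 1" --pt "0 0 60 -272 -256 -6 1" --pt "0 0 70 -317 -299 -6 1" --pt "0 0 80 -362 -341 -7 1"

```text
t: 1.2
tcp_pos: [450.2, 199.1, 245.8]
tcp_rot: [2.388, 2.042, 0.001]
wrist_force: [0.9, 0.2, 0.5]
gripper_width: 0.117
finger_force: 0.0
```

```bash
python3 - <<'E'
from h import *
print(np.round(state()["q"],2),state()["gripper_width"]);rows([([400,-190,230],ori(90)),([400,-190,230],ori(60))])
E
```

```text
[ 0.37 -0.09  1.98  0.    1.26  0.52] 0.11743659961918347
t 1.2 tcp [450.2 199.1 245.8] F [0.9 0.2 0.5]
[0.0, -0.0, 83.1, -392.2, 10.9, 15.7]
[-21.7, 24.5, 81.0, -392.2, 10.9, 15.7]
```

Emit:
step_arm --pt "0 0 10 -49 1 2 1" --pt "0 0 20 -98 3 4 1" --pt "0 0 30 -147 4 6 1" --pt "0 0 40 -196 5 8 1" --pt "0 0 50 -245 7 10 1" --pt "0 0 60 -294 8 12 1" --pt "0 0 70 -343 9 14 1" --pt "0 0 80 -392 11 16 1"

```text
t: 2.2
tcp_pos: [401.3, -189.7, 229.8]
tcp_rot: [3.141, 0.029, 0.001]
wrist_force: [0.5, -0.2, -0.5]
gripper_width: 0.008
finger_force: 0.0
```

```bash
python3 - <<'E'
from h import *
print(np.round(state()["q"],2),state()["gripper_width"]);rows([(sw(-150,80),ori(60)),(sw(-145,60),ori(40)),(sw(-140,20),ori(25))])
E
```

```text
[-0.5  -0.18  2.08  0.    1.24  1.05] 0.007816001889738043
t 2.2 tcp [ 401.3 -189.7  229.8] F [ 0.5 -0.2 -0.5]
[-0.8, 30.0, 3.0, 16.2, 2.6, 89.8]
[-1.3, 50.0, 2.9, 21.2, 2.9, 109.8]
[-1.7, 64.9, 2.7, 26.1, 3.1, 149.8]
```

Emit:
step_arm --pt "0 8 3 5 1 25 1" --pt "0 16 3 10 1 50 1" --pt "-1 24 3 14 2 70 1" --pt "-1 32 3 17 3 90 1" --pt "-1 40 3 19 3 100 1" --pt "-1 49 3 21 3 110 1" --pt "-1 57 3 23 3 130 1" --pt "-2 65 3 26 3 150 1"

```text
t: 3.2
tcp_pos: [456.6, -218.2, 99.8]
tcp_rot: [-2.758, -0.014, -1.356]
wrist_force: [0.0, 1.2, -0.7]
gripper_width: 0.009
finger_force: 0.0
```

```bash
python3 - <<'E'
from h import *
print(np.round(state()["q"],2),state()["gripper_width"])
f=grab_frame("side");cv2.imwrite("pics/s1.png",f["img"])
rows([(sw(-140,-24),ori(25)),(sw(-110,-24),ori(25)),(sw(-73,-24),ori(25)),(sw(-72.7,-14.4),ori(25))])
E
```

```text
[-0.99 -0.06  2.57  1.49  0.77 -0.65] 0.008957363123830407
t 3.25 tcp [ 454.7 -217.4   93.7] F [-1.1 -0.7 -1.8]
[-5.4, 13.0, -0.9, -62.9, -22.4, 15.7]
[-5.4, 13.0, -0.9, -44.4, -20.2, 39.2]
[-5.4, 13.0, -0.9, -21.6, -17.5, 68.3]
[-5.4, 13.0, -0.9, -13.9, -18.1, 62.6]
```

View pics/s1.png

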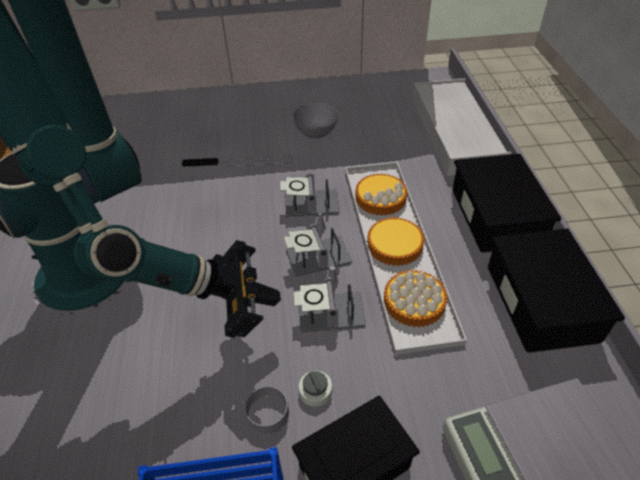

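```bash
cat >> h.py <<'E'
def wp(th,rho=68,off=0):  # plate angle deg -> TCP pose; off = extra push mm
    ph=32+58*th/180;yaw=np.radians(12)*max(0,1-th/100)+YAW*min(1,th/100)
    t,p=np.radians(th),np.radians(ph)
    d=np.array([-np.cos(t),np.sin(t)]);n=np.array([-np.sin(t),-np.cos(t)]);a=np.array([np.cos(p),-np.sin(p)]);x=np.array([np.sin(p),np.cos(p)])
    c=rho*d+2*n if th>=ph else (rho+10)*d+2*n+10*a
    q=c-9*x-off*n
    return sw(*q),ori(ph,yaw)
def reach(tg):
    for p,M in tg: 
        w=np.array(p)-360*M[:,2]; print("d",round(float(np.linalg.norm(w-[0,0,273]))),end=' ')
    print()
E
python3 - <<'E'
from h import *
O=ori(32,np.radians(12))
T=[(sw(-140,0),O),(sw(-140,-26),O),(sw(-105,-26),O),(sw(-74,-26),O)]
reach(T);rows(T);reach([wp(t) for t in range(0,181,15)])
E
```

```text
d 287 d 291 d 309 d 327 
t 3.25 tcp [ 454.7 -217.4   93.7] F [-1.1 -0.7 -1.8]
[6.0, 5.5, -8.6, -44.0, -23.9, 1.0]
[6.0, 5.5, -8.6, -64.4, -22.2, 16.9]
[6.0, 5.5, -8.6, -42.9, -19.7, 44.4]
[6.0, 5.5, -8.6, -23.8, -17.5, 68.7]
d 325 d 323 d 333 d 355 d 386 d 422 d 461 d 502 d 542 d 581 d 616 d 647 d 674
```

```bash
cat >> h.py <<'E'
def s3(x,y,z): return H+R.from_euler('z',YAW).apply([x,y,z])
E
python3 - <<'E'
from h import *
O=ori(32,np.radians(12))
T=[(s3(-95,-75,30),O),(s3(-90,-75,-26),O),(s3(-74,0,-26),O)]
reach(T);rows(T)
E
```

```text
d 374 d 379 d 327 
t 3.25 tcp [ 454.7 -217.4   93.7] F [-1.1 -0.7 -1.8]
[6.0, 5.5, -8.6, 7.7, 52.2, 10.8]
[6.0, 5.5, -8.6, -33.3, 56.0, 49.0]
[6.0, 5.5, -8.6, -23.8, -17.5, 68.7]
```

Emit:
step_arm --pt "2 2 -3 5 20 3 1" --pt "4 4 -6 7 40 7 1" --pt "6 5 -8 8 52 11 1" --pt "6 5 -8 8 52 11 1"

```text
t: 3.75
tcp_pos: [471.5, -269.3, 95.1]
tcp_rot: [-2.654, -0.265, -1.453]
wrist_force: [-0.6, 0.5, -0.2]
gripper_width: 0.007
finger_force: 0.0
```

```bash
python3 - <<'E'
from h import *
print(np.round(state()["q"],2))
O=ori(32,np.radians(12))
T=[(s3(-95,-75,30),O),(s3(-90,-75,-26),O)]
rows(T)
E
```

```text
[-1.11  0.15  2.43  1.44  0.97 -0.88]
t 3.75 tcp [ 471.5 -269.3   95.1] F [-0.6  0.5 -0.2]
[0.1, 0.6, -0.6, -5.1, -0.6, 1.5]
[0.1, 0.6, -0.6, -49.6, 1.0, 35.7]
```

Emit:
step_arm --pt "0 0 0 -25 0 18 1" --pt "0 0.5 -0.5 -49.5 1 36 1" --pt "0 0.5 -0.5 -49.5 1 36 1"

```text
t: 4.12
tcp_pos: [474.2, -264.9, 32.2]
tcp_rot: [-2.646, -0.274, -1.462]
wrist_force: [0.7, 0.4, 0.6]
gripper_width: 0.003
finger_force: 0.0
```

```bash
python3 - <<'E'
from h import *
O=ori(32,np.radians(12))
T=[(s3(-90,-75,-26),O),(s3(-74,0,-26),O)]
rows(T)
E
```

```text
t 4.12 tcp [ 474.2 -264.9   32.2] F [0.7 0.4 0.6]
[-0.2, 0.1, -0.3, 1.4, 4.3, -1.1]
[-0.2, 0.1, -0.3, 19.0, -64.6, 27.6]
```

Emit:
step_arm --pt "0 0 0 4 -15 6 1" --pt "0 0 0 8 -30 13 1" --pt "0 0 0 13 -45 19 1" --pt "0 0 0 19 -64.5 27.5 1" --pt "0 0 0 19 -64.5 27.5 1"

```text
t: 4.75
tcp_pos: [494.5, -195.0, 36.8]
tcp_rot: [-2.646, -0.283, -1.469]
wrist_force: [0.5, -0.5, 0.5]
gripper_width: 0.005
finger_force: 0.0
```

```bash
python3 - <<'E'
from h import *
f=grab_frame("side");cv2.imwrite("pics/s2.png",cv2.resize(f["img"][180:380,180:420],None,fx=3,fy=3,interpolation=cv2.INTER_CUBIC))
print(np.round(state()["q"],2))
rows([wp(t) for t in (0,5,10,15,20,25,30)])
E
```

```text
[-0.95  0.26  2.52  1.73  0.91 -1.15]
t 4.8 tcp [ 494.7 -196.4   36.8] F [-0.5 -0.5 -0. ]
[-0.0, -0.1, 0.1, 6.5, -1.9, -5.3]
[-0.6, -1.7, 0.5, 12.0, -2.0, -9.0]
[-1.2, -3.3, 0.9, 17.9, -1.9, -12.3]
[-1.8, -4.9, 1.3, 24.0, -1.6, -15.0]
[-2.3, -6.5, 1.7, 30.2, -1.3, -17.2]
[-2.9, -8.1, 2.2, 36.6, -0.8, -18.8]
[-3.4, -9.7, 2.6, 43.1, -0.1, -19.9]
```

View pics/s2.png

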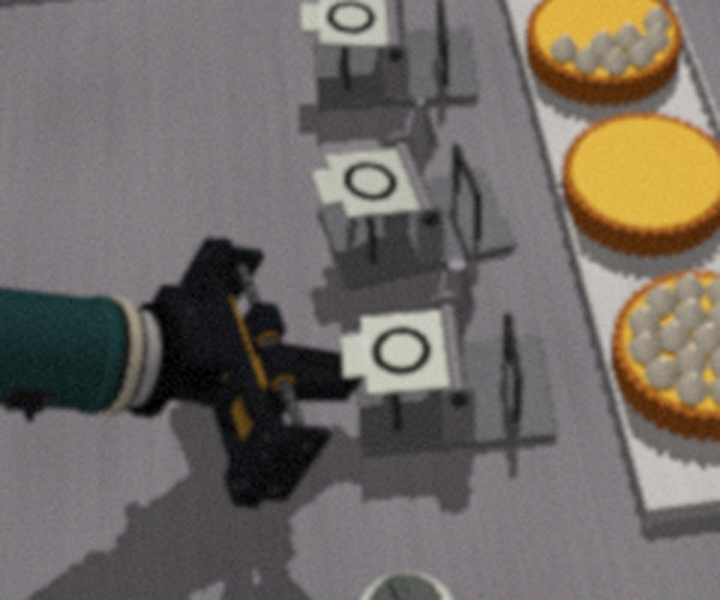

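The shut fingers are under the right tag's tab (crop about (350,380)) and the plate and foot haven't moved. Now I lift along the arc.

Emit:
step_arm --pt "0 0 0 3 -1.5 -3 1" --pt "0 0 0 6.5 -2 -5.5 1" --pt "-0.6 -1.7 0.5 12 -2 -9 1" --pt "-1 -3 1 18 -2 -12 1" --pt "-2 -5 1.3 24 -1.5 -15 1" --pt "-2.3 -6.5 1.7 30 -1.3 -17 1"

```text
t: 5.55
tcp_pos: [495.3, -196.8, 70.2]
tcp_rot: [-2.762, -0.217, -1.33]
wrist_force: [0.4, -0.7, -1.9]
gripper_width: 0.005
finger_force: 0.6
```

```bash
python3 - <<'E'
from h import *
print(np.round(state()["q"],2))
rows([wp(t) for t in (20,25,30,35,40,45,50,55,60)])
E
```

```text
[-0.87  0.06  2.52  1.58  0.73 -0.82]
t 5.55 tcp [ 495.3 -196.8   70.2] F [ 0.4 -0.7 -1.9]
[0.1, 0.1, -0.1, 1.6, -1.9, -0.2]
[-0.4, -1.5, 0.3, 7.8, -1.5, -2.5]
[-0.9, -3.1, 0.8, 14.1, -1.0, -4.3]
[-1.5, -4.7, 1.2, 20.6, -0.4, -5.5]
[-2.0, -6.3, 1.7, 27.1, 0.3, -6.2]
[-2.5, -7.9, 2.2, 33.6, 1.1, -6.2]
[-2.9, -9.5, 2.7, 39.7, 1.9, -5.8]
[-3.4, -11.1, 3.3, 45.5, 2.8, -4.8]
[-3.9, -12.7, 3.8, 51.2, 3.7, -3.4]
```

Emit:
step_arm --pt "-0.4 -1.5 0.3 8 -1.5 -2.5 1" --pt "-1 -3 1 14 -1 -4.3 1" --pt "-1.5 -5 1.2 20.5 -0.5 -5.5 1" --pt "-2 -6.5 1.7 27 0.3 -6 1" --pt "-2.5 -8 2.2 33.5 1 -6 1" --pt "-3 -9.5 2.7 39.5 2 -6 1" --pt "-3.5 -11 3.3 45.5 3 -5 1" --pt "-4 -12.5 3.8 51 3.7 -3.5 1"

```text
t: 6.55
tcp_pos: [524.3, -195.4, 111.9]
tcp_rot: [-2.942, -0.091, -1.039]
wrist_force: [-0.6, -0.4, -1.3]
gripper_width: 0.007
finger_force: 0.6
```

```bash
python3 - <<'E'
from h import *
f=grab_frame("side");cv2.imwrite("pics/s3.png",cv2.resize(f["img"][180:380,180:420],None,fx=3,fy=3,interpolation=cv2.INTER_CUBIC))
print(np.round(state()["q"],2))
rows([wp(t) for t in (60,65,70,75,80,85,90,95,100)])
E
```

```text
[-0.66 -0.08  2.4   1.02  0.5   0.01]
t 6.6 tcp [ 525.6 -195.8  113.3] F [-0.5 -0.2 -0.3]
[0.1, -0.3, 0.0, -1.3, -0.0, 0.2]
[-0.3, -1.9, 0.6, 4.5, 0.5, 1.0]
[-0.7, -3.5, 1.1, 10.3, 1.0, 2.2]
[-1.1, -5.1, 1.7, 15.9, 1.5, 4.0]
[-1.5, -6.8, 2.3, 21.3, 2.1, 6.2]
[-1.9, -8.4, 2.9, 26.4, 2.6, 8.9]
[-2.2, -10.0, 3.5, 31.3, 3.2, 12.0]
[-2.6, -11.6, 4.1, 35.9, 3.7, 15.5]
[-2.9, -13.2, 4.7, 40.1, 4.3, 19.4]
```

View pics/s3.png

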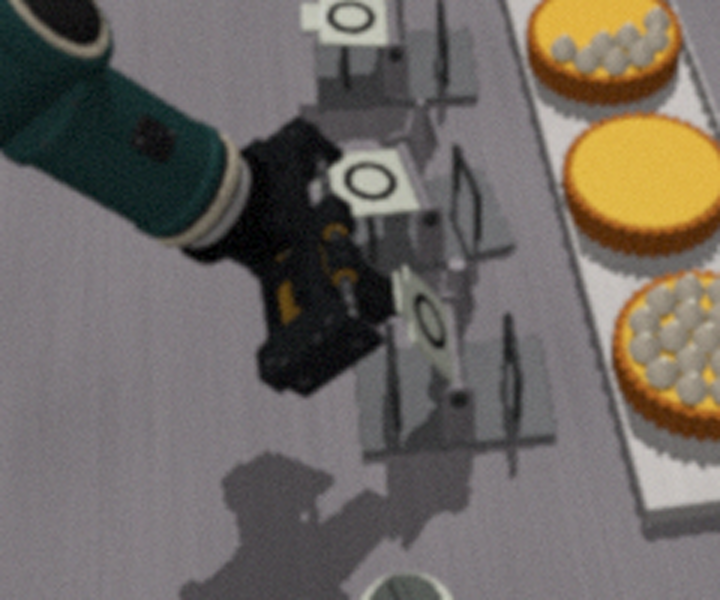

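Emit:
step_arm --pt "-0.3 -2 0.6 4.5 0.5 1 1" --pt "-0.7 -3.5 1 10.3 1 2.2 1" --pt "-1 -5 1.7 16 1.5 4 1" --pt "-1.5 -7 2.3 21.3 2 6.2 1" --pt "-2 -8.5 3 26.4 2.6 9 1" --pt "-2.2 -10 3.5 31.3 3.2 12 1" --pt "-2.6 -11.5 4 36 3.7 15.5 1" --pt "-3 -13 4.7 40 4.3 19.5 1"

```text
t: 7.6
tcp_pos: [567.7, -196.6, 121.6]
tcp_rot: [3.054, -0.053, 0.701]
wrist_force: [-1.6, 0.9, 0.2]
gripper_width: 0.003
finger_force: 0.5
```

```bash
python3 - <<'E'
from h import *
print(np.round(state()["q"],2))
rows([wp(t) for t in (100,105,110,115,120,125,130,135,140)])
E
```

```text
[-0.48  0.01  2.19  0.37  0.56  0.85]
t 7.6 tcp [ 567.7 -196.6  121.6] F [-1.6  0.9  0.2]
[-0.0, -0.1, 0.0, 2.2, 0.7, -1.0]
[-0.0, -1.7, 0.0, 7.0, 0.7, 2.3]
[-0.0, -3.3, 0.0, 11.4, 0.7, 6.0]
[-0.0, -4.9, 0.0, 15.5, 0.7, 10.1]
[-0.0, -6.5, 0.0, 19.2, 0.7, 14.5]
[-0.0, -8.1, 0.0, 22.5, 0.7, 19.2]
[-0.0, -9.8, 0.0, 25.4, 0.7, 24.2]
[-0.0, -11.4, 0.0, 27.8, 0.7, 29.4]
[-0.0, -13.0, 0.0, 29.7, 0.8, 34.8]
```

Emit:
step_arm --pt "0 -1.7 0 7 0.7 2.3 1" --pt "0 -3.3 0 11.5 0.7 6 1" --pt "0 -5 0 15.5 0.7 10 1" --pt "0 -6.5 0 19 0.7 14.5 1" --pt "0 -8 0 22.5 0.7 19 1" --pt "0 -10 0 25.5 0.7 24 1" --pt "0 -11.5 0 28 0.7 29.5 1" --pt "0 -13 0 29.7 0.7 35 1"

```text
t: 8.6
tcp_pos: [611.0, -198.9, 103.4]
tcp_rot: [3.116, -0.052, 0.353]
wrist_force: [0.5, 0.2, 0.2]
gripper_width: 0.003
finger_force: 0.4
```

```bash
python3 - <<'E'
from h import *
f=grab_frame("side");cv2.imwrite("pics/s4.png",cv2.resize(f["img"][180:380,180:420],None,fx=3,fy=3,interpolation=cv2.INTER_CUBIC))
print(np.round(state()["q"],2))
rows([wp(t) for t in (140,145,150,155,160,165,170,175,180)])
E
```

```text
[-0.39  0.2   1.97  0.11  0.77  1.14]
t 8.65 tcp [ 611.7 -198.9  103.2] F [0.  0.1 0.8]
[0.1, -0.0, 0.1, -2.1, -0.0, -0.5]
[0.1, -1.6, 0.1, 0.5, -0.0, 4.5]
[0.1, -3.2, 0.1, 2.7, -0.0, 9.8]
[0.1, -4.9, 0.1, 4.4, -0.0, 15.2]
[0.1, -6.5, 0.1, 5.6, -0.0, 20.8]
[0.1, -8.1, 0.1, 6.3, -0.1, 26.5]
[0.1, -9.7, 0.1, 6.4, -0.1, 32.1]
[0.1, -11.3, 0.1, 6.1, -0.1, 37.8]
[0.1, -12.9, 0.1, 5.2, -0.1, 43.4]
```

View pics/s4.png

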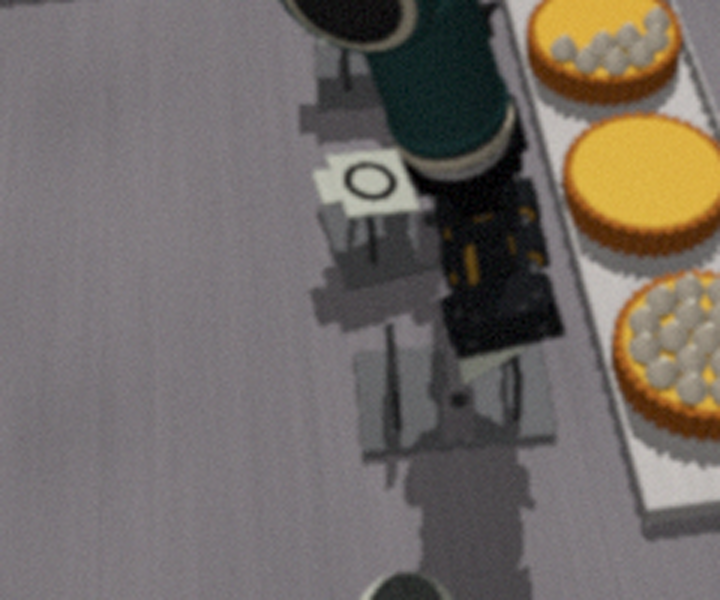

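The plate is past upright and tipping onto the far side, around (490,365). The foot is still in place. I'll carry on down gently.

Emit:
step_arm --pt "0 -1.6 0 0.5 0 4.5 1" --pt "0 -3.2 0 2.7 0 10 1" --pt "0 -5 0 4.4 0 15 1" --pt "0 -6.5 0 5.6 0 21 1" --pt "0 -8 0 6.3 0 26.5 1" --pt "0 -10 0 6.4 0 32 1" --pt "0 -11.5 0 6 0 36 1" --pt "0 -12 0 5.5 0 39 1"

```text
t: 9.65
tcp_pos: [624.8, -199.3, 66.4]
tcp_rot: [3.14, -0.053, 0.026]
wrist_force: [0.4, -0.2, 1.1]
gripper_width: 0.007
finger_force: 0.3
```

```bash
python3 - <<'E'
from h import *
rows([wp(t) for t in (175,180)]+[wp(180,off=o) for o in (1,2,3)])
E
```

```text
t 9.65 tcp [ 624.8 -199.3   66.4] F [ 0.4 -0.2  1.1]
[0.1, 0.7, 0.1, 1.3, 0.1, -1.3]
[0.1, -0.9, 0.1, 1.6, 0.1, 4.4]
[0.1, -0.9, 0.1, 1.6, 0.1, 5.4]
[0.1, -0.9, 0.1, 1.6, 0.0, 6.4]
[0.1, -0.9, 0.1, 1.6, 0.0, 7.4]
```

Emit:
step_arm --pt "0 -0.5 0 1 0 1.5 1" --pt "0 -1 0 1.5 0 3 1" --pt "0 -1 0 1.5 0 4 1" --pt "0 -1 0 1.5 0 4 1"

```text
t: 10.15
tcp_pos: [626.0, -199.3, 62.8]
tcp_rot: [3.14, -0.053, -0.0]
wrist_force: [0.7, -0.1, -0.3]
gripper_width: 0.008
finger_force: 0.0
```

Emit:
step_arm --pt "0 0 0 0 0 0.5 1" --pt "0 0 0 0 0 1 1" --pt "0 0 0 0 0 1 1"

```text
t: 10.52
tcp_pos: [626.1, -199.4, 62.4]
tcp_rot: [3.14, -0.053, -0.0]
wrist_force: [-2.6, 1.5, 4.8]
gripper_width: 0.006
finger_force: 2.3
```

Emit:
step_arm --pt "0 0 0 0 0 0.5 1" --pt "0 0 0 0 0 0.5 1" --pt "0 0 0 0 0 0.5 1"

```text
t: 10.9
tcp_pos: [626.1, -199.4, 62.3]
tcp_rot: [3.14, -0.053, -0.0]
wrist_force: [-3.4, 1.3, 7.8]
gripper_width: 0.004
finger_force: 3.6
```

The force rises steeply with no further travel, so the plate is on its stop. Retreating straight up.

Emit:
step_arm --pt "0 0 0 0 0 -3 1" --pt "0 0 0 0 0 -20 1" --pt "0 0 0 0 0 -60 1" --pt "0 0 0 -40 0 -110 1" --pt "0 0 0 -100 0 -150 1" --pt "0 0 0 -150 0 -170 1" --pt "0 0 0 -200 0 -180 1" --pt "0 0 0 -200 0 -180 1"

```text
t: 11.9
tcp_pos: [424.4, -192.4, 243.6]
tcp_rot: [3.138, -0.056, 0.005]
wrist_force: [0.5, -0.3, 0.8]
gripper_width: 0.004
finger_force: 0.0
```

```bash
python3 - <<'E'
from h import *
f=grab_frame("top");cv2.imwrite("pics/t5.png",f["img"][120:360,180:500])
g=grab_frame("side");a=cv2.resize(g["img"][160:400,200:520],None,fx=2,fy=2,interpolation=cv2.INTER_CUBIC);cv2.imwrite("pics/s5.png",a)
w=cloud(g);I=g["img"].min(-1);m=(I>135)&(abs(w[...,1]+199)<32)&(w[...,0]>575)&(w[...,0]<642)&(abs(w[...,2]-60)<25)
Q=w[m];print(len(Q));A=np.c_[Q[:,:2]-[600,-199],np.ones(len(Q))];print(np.linalg.lstsq(A,Q[:,2],rcond=None)[0]); rows([])
E
```

```text
584
[ 5.80182346e-03 -9.55966526e-03  6.14460444e+01]
t 12.0 tcp [ 426.7 -192.6  242.6] F [-0.3  0.1 -0.6]
```

View pics/s5.png

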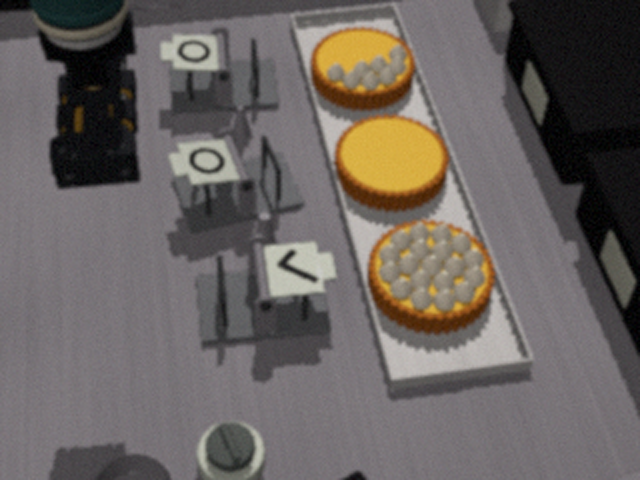

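The right tag now lies flat on the far side with its tick up, at (300,268). Its slope is about 0.006 and its height about 61–62 mm. Its stand, the other two tags and the tarts are all where they were.

```bash
python3 -c "
from rig import *
print(hand_in())"
```

```text
the job is handed in; nothing more can be done
None
```

The right tag (tag3), in front of the fully rosetted tart, is flipped flat onto the far side with its tick up; its stand stayed put, nothing else was touched, and I handed the job in at about 12 s.

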